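# Clip down the drill guide and start its hold-down bolt

## Robot

A 6-joint arm with a two-finger parallel gripper is mounted at the origin on the work surface. World frame = base frame: x ahead of the robot, y to its left, z up, the work surface at z = 0. Lengths are in m, angles in degrees, forces in N, time in s.
With the tool pointing down it reaches from about 0.4 to 0.825 m from the base axis. Payload 7 kg.
Tool frame: the origin (TCP) lies midway between the tips of the shut fingers; the grasp point (between the pads) lies 19 mm behind it; z points along the fingers, y is the line along which they close (so a half turn about z gives the same grasp; the last joint's range is limited). The gripper opens to 88 mm and grips with 3 to 60 N. Pads are 19 mm wide; open, the fingers measure 130 mm over their backs; the gripper's body (78 mm by 193 mm) begins 47 mm behind the grasp point.
Start: joints at [-50.644, 20.546, 0.682, 0, -70.136, -16.507], TCP at [0.262, -0.622, 0.227] pointing down, gripper open.
Joint ranges: [-176.03, 176.03], [-82.01, 121.73], [-58.28, 71.71], [-173.87, 95.51], [-174.79, -0.11], [-173.66, 173.66]. Speed limits (degrees/s): [136.94, 136.94, 172.46, 180, 180, 180].

## Interface

Orientations are given as [roll, pitch, yaw] about the fixed x, y, z axes, in that order (R = Rz(yaw) Ry(pitch) Rx(roll)).
In Python, from plant import telemetry, viewer, workorder gives the robot as it stands. The module is installed in compiled form; this text tells all that it offers.
- The arm moves only by the tool carry_out, never from a script. Its argument "rows" is a list of rows, each a list of 6 numbers: the shift along the tool's x, y, z in m, then the turn, a rotation vector about the tool's x, y, z in rad. In form: [[tx, ty, tz, ax, ay, az], ...]. A call has 1 to 8 rows; each row is the pose to reach, as a shift and turn from the pose commanded when the call began, along the tool's axes at that moment; what a row does not reach only later rows make up. A row lasts 1/8 s, in which the tool goes at most 62.5 mm and 10.7 degrees, less where a joint would pass 70% of its speed; a pose out of reach is approached as far as the arm can. A call with a gripper value outside its range is refused whole. "grip" is the gripper's target within -1 to 1 (fully open at 1, half-way at 0, shut at -1), set as the call begins (left out, the last holds). The fingers move at their own pace and stop on an object; the grip force is fixed at half the most. Time passes only in rows, so rows that repeat a pose let the fingers close. It gives the time, the measured TCP pose, the force, the opening and the grip force at its end, in the units of the state.
- telemetry.get_obs(): the state, without advancing time (a new reading comes with each control period).
- viewer.snapshot(name): name is "side" or "top"; returns the picture (420x560x3 uint8, red, green, blue); there is no depth.
- viewer.camera_info(name): a dict with "intrinsics" (3x3 intrinsics, pixels), "extrinsics" (4x4, takes a point from camera to world coordinates). Camera axes: x right, y down, z forward; pixel columns grow to the right and rows downward; lengths in m; the calibration is good to about 2 mm. A picture is of the moment at which its call begins. camera_info takes no time and is no camera call.
- workorder.close_job(): hands the job in; it is judged then, once.
The state is a dict: "clock": time; "joint_pos": joint angles; "qvel": joint speeds; "tau": joint torques, N m; "tool_pos": TCP position; "orientation": TCP orientation; "force": force on the tool from outside, world axes, zero at the start; "moment": the same for the moment, N m; "opening": finger opening in m; "gripper_force": force on a finger pad.
Only numpy, scipy, OpenCV 4.12 (cv2) and the standard library are available. Lean on these libraries where they do the work, as an engineer would, in place of code of your own. Each camera call takes 0.05 s, during which the arm holds its last target. There are 200 camera calls.

## Task

A steel drill guide lies on a green stone slab. First press the red sprung clamp down until its hook snaps under the pin and it stays down by itself; then turn the square-headed bolt backward (counter-clockwise from above) only until you feel it drop into its thread, and from there turn it forward (clockwise) one full turn so that it is started. Finish while still holding the bolt head gripped between the fingers: do not let go, and leave the things lying around where they are.

Things in the scene. Friction and masses are not known exactly. Their poses are not given: they have to be found in the camera images.
- fixture: Green stone slab (320 x 300 x 45 mm) with the steel drill guide fixed on it (plate 200 x 230 mm, top 53 mm above the work surface); it does not move. Origin: centre of the slab's underside, on the work surface; z up. The bolt stands at its (0, -65) mm, the clamp's hinge at (-55, 65), its arm along x. A low brass bush (radius 20, top at 67 mm) stands at (68, -85) mm.
- boss_top (a point): Top centre of the dark round threaded boss (radius 26 mm, fixed) in which the bolt stands, on the bolt's axis, 77 mm above the work surface.
- bolt: Captive upright bolt with a brass square head (30 x 30 mm across flats, 28 mm high), about 0.4 kg, in the threaded boss; it only turns about and slides along its axis, and cannot be lifted out or tilted. Its x and y axes are square to the flats. Origin on the axis, 40 mm below the middle of the head; the head spans 26 to 54 mm above it, below is a round shank of radius 14 mm.
- bolt_head (a point): Middle of the bolt's square head, 14 mm below its top. 109 to 115 mm above the work surface at the start, about 109 just after the drop, about 103 when started one turn (then 12 mm are free between the head's underside and the boss).
- bolt_turn (a joint): Bolt angle, rad, growing backward (counter-clockwise from above); 0: its x along the fixture's x. Right-hand thread, 6 mm per turn. The bolt rests on the thread by its weight: turned backward it climbs, then drops 6 mm at the unmarked thread end, 0.9 to 2.3 rad from the start. A hard grip delays the drop; fingers 2 to 4 mm wider than the head drive its flats and let it drop.
- clamp: Red hinged clamp arm (120 x 22 x 8 mm), 0.12 kg. Origin on its hinge axis; x runs along the arm to the free end, z out of its top, y along the hinge axis. At the free end, 110 mm from the hinge, hangs a sprung steel hook that reaches 47 mm below the arm's middle; the pin pushes it aside and it snaps under the pin.
- clamp_axis (a point): Point on the clamp's fixed hinge axis (parallel to the fixture's y), in the arm's middle plane, 115 mm above the work surface. Origin of the arm; axes as the fixture's.
- pin_mid (a point): Middle of the fixed horizontal steel pin (radius 3 mm, along the fixture's y) that the hook snaps under: 104 mm along the fixture's x from the clamp axis and 22 mm lower.
- clamp_pad (a point): Top centre of the black rubber press pad (26 mm across) near the clamp arm's free end: 97 mm along the arm from the hinge axis and 10 mm above the arm's middle line.
- clamp_hinge (a joint): Angle of the clamp arm, rad: 0.6 where its spring holds it open (free end up), 0 when level. It latches when pressed to about -0.04 and then rests at about 0; hard stop at -0.07. Pressing it home at the pad takes up to about 20 N.
- polishing_pad: Bystander: green and white round polishing pad, 60 mm across, 14 mm high, lying on the slab.
- wedge: Bystander: small wooden block 35 x 60 x 18 mm lying on the slab.
- mallet: Bystander: rubber mallet lying on the work surface, about 230 mm long, 64 mm high.
- spray: Bystander: blue bottle with red cap, 64 mm across, 150 mm high, on the work surface.

How it is judged:
By the outcome, as a careful person would: the job done as asked, in the order asked, and still so for the second after the job is handed in, while the arm keeps its last pose, push and grip.
It also fails if it takes over 72 s, if anything falls off the work surface, if the arm or the gripper's body presses on something with over 40 N, if the wrist force passes 120 N, or if a joint passes its speed limit or range.

## Working session

There is one attempt and no reset: what is moved stays moved. The work goes in short steps, Python scripts to look and compute and a tool call to move; the robot and the scene stay as the last step left them, time stands still between calls to the robot, and variables do not carry over. Pictures are saved under pics/ and viewed, at most 10 in all, crops included, and the job is handed in when it is done.

Besides the shell and the picture viewer there is one more tool, called after "Request:" in YAML: its name, and indented under it one key for each argument. carry_out: Moves the arm, as the interface text tells. Its arguments: {"type":"object","properties":{"rows":{"type":"array"},"grip":{"type":"number"}},"required":["rows"]}

```bash
mkdir -p pics
python3 - <<'E'
from plant import telemetry, viewer
import cv2,numpy as np
print(telemetry.get_obs())
for n in("side","top"):
    cv2.imwrite(f"pics/{n}0.png",cv2.resize(viewer.snapshot(n)[:,:,::-1],(800,600),interpolation=cv2.INTER_CUBIC))
    c=viewer.camera_info(n);print(n,np.round(c["intrinsics"],2).tolist(),np.round(c["extrinsics"],4).tolist())
E
```

```text
{'clock': 0.0, 'joint_pos': array([-5.06438774e+01,  2.05927353e+01,  6.34004888e-01, -1.97052090e-02,
       -7.01348112e+01, -1.65074916e+01]), 'qvel': array([ 0.08473763,  0.06772918,  0.03774445,  0.12659048,  0.00145884,
       -0.07032521]), 'tau': array([ 7.97143207e-05, -5.82714200e+01,  2.93051541e+01,  6.99694142e+00,
        6.72103168e-03, -1.69092427e-04]), 'tool_pos': array([ 0.26189636, -0.62160084,  0.22561106]), 'orientation': array([ 1.79905050e+02, -8.82100341e-03, -1.57158073e+02]), 'force': array([-1.23951124,  0.0102957 ,  0.16508415]), 'moment': array([-0.02800471,  0.04236087, -0.0010572 ]), 'gripper_force': 0.0, 'opening': 0.08751401967954524}
side [[386.86, 0.0, 277.39], [0.0, 386.86, 203.97], [0.0, 0.0, 1.0]] [[-0.7991, -0.3957, 0.4526, 0.0849], [-0.6011, 0.5391, -0.5899, 0.6281], [-0.0106, -0.7435, -0.6686, 0.8198], [0.0, 0.0, 0.0, 1.0]]
top [[413.41, 0.0, 279.07], [0.0, 413.41, 213.77], [0.0, 0.0, 1.0]] [[0.019, -0.9947, 0.1009, 0.4421], [-0.9998, -0.0187, 0.0036, -0.002], [-0.0017, -0.101, -0.9949, 1.1862], [0.0, 0.0, 0.0, 1.0]]
```

View pics/side0.png

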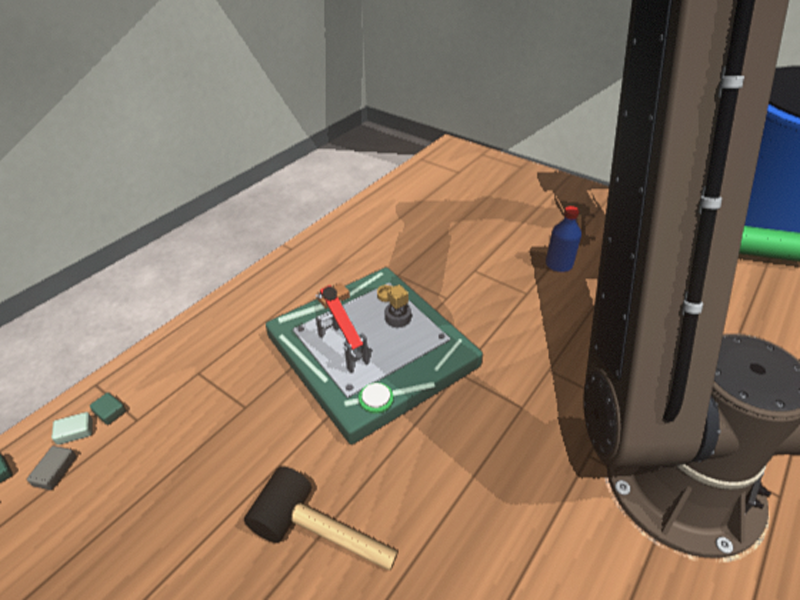

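View pics/top0.png

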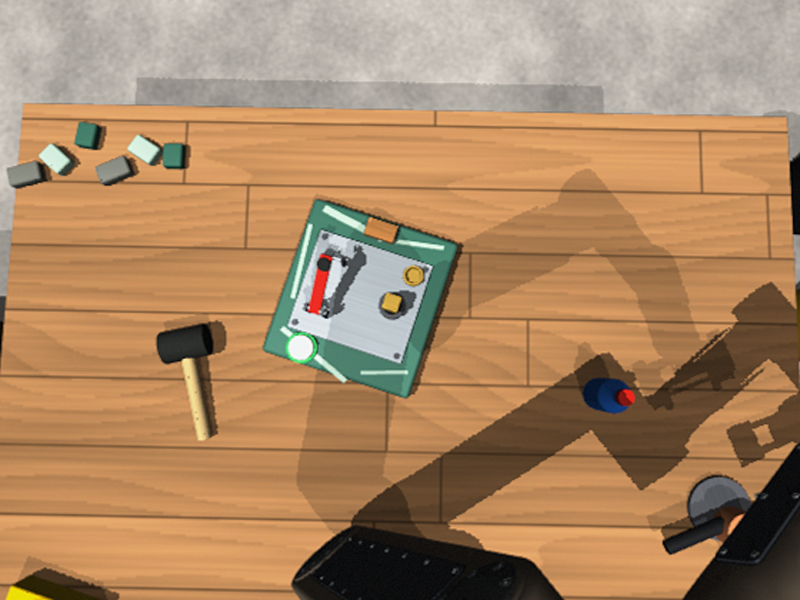

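The fixture is at about (360,297) in the top view (800 px wide), with the clamp at (320,285) and the bolt head at (393,302). In the side view the head is at about (400,297). I'll enlarge both next.

Run:
```python
from plant import viewer
import cv2,numpy as np
for n,(x,y,w,h,k) in dict(side=(182,180,160,120,5),top=(180,132,150,150,4)).items():
    im=viewer.snapshot(n)[:,:,::-1]; cv2.imwrite(f"pics/{n}_full.png",im)
    cv2.imwrite(f"pics/{n}1.png",cv2.resize(im[y:y+h,x:x+w],None,fx=k,fy=k,interpolation=cv2.INTER_CUBIC))
im=cv2.imread("pics/top_full.png")[190:225,255:305]
cv2.imwrite("pics/top2.png",cv2.resize(im,None,fx=16,fy=16,interpolation=cv2.INTER_CUBIC))
```

```text
(no output)
```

View pics/side1.png

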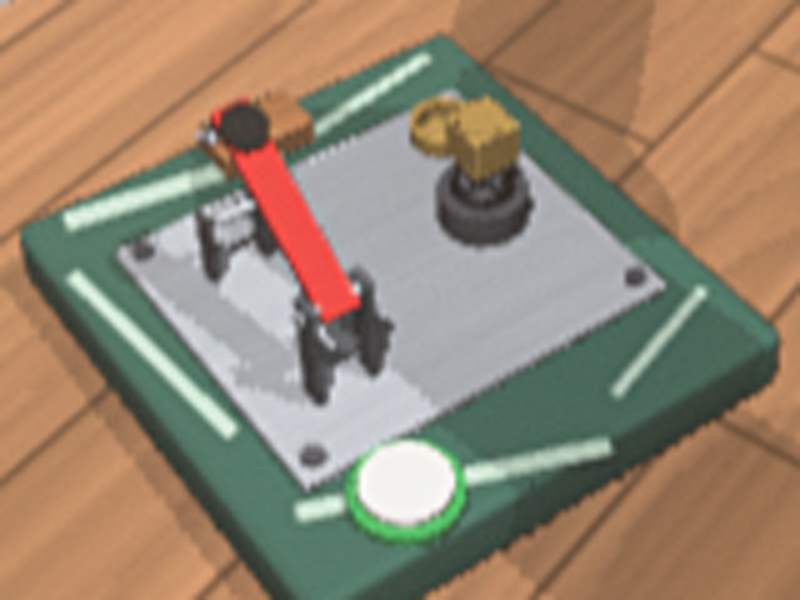

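View pics/top1.png

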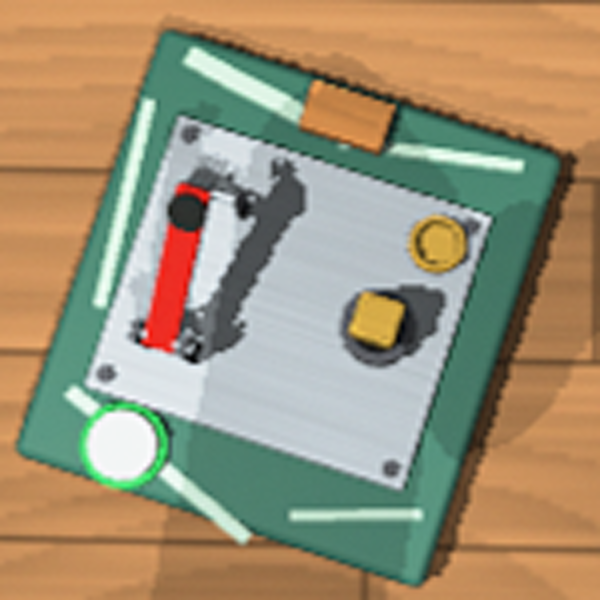

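View pics/top2.png

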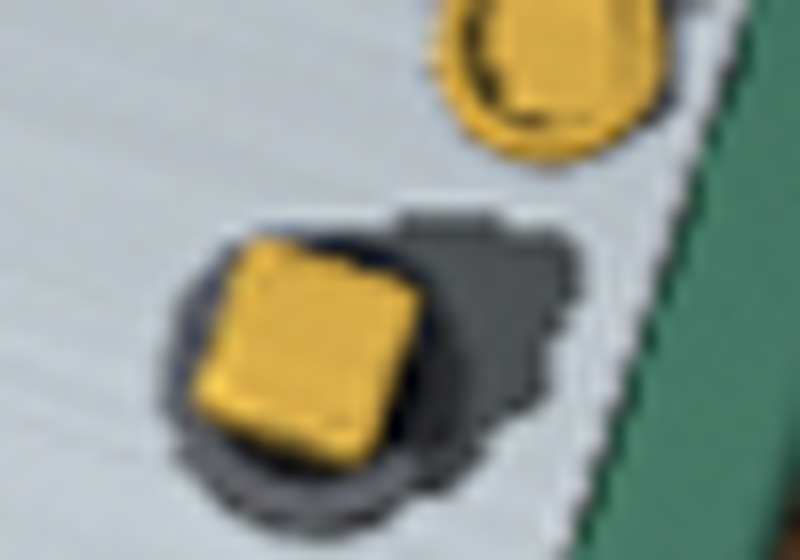

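Top crop (4×): plate corners at (178,115), (492,215), (407,488) and (87,385); slab top corners at (170,30), (572,158), (418,585) and (18,453); pad at (187,210). Head top in the 16× crop has corners (255,238), (425,292), (368,455) and (200,385). In the side crop (5×), pad is at (243,127) and the head is near (487,135).

```bash
cat > h.py <<'E'
from plant import telemetry, viewer
import cv2,numpy as np
from scipy.spatial.transform import Rotation as R
def ray(n,u,v):
    c=viewer.camera_info(n);T=np.array(c["extrinsics"])
    return T[:3,3],T[:3,:3]@np.linalg.inv(c["intrinsics"])@[u,v,1]
def onz(n,u,v,z):
    o,d=ray(n,u,v);return (o+d*(z-o[2])/d[2])
def proj(n,p):
    c=viewer.camera_info(n);T=np.linalg.inv(c["extrinsics"]);q=np.array(c["intrinsics"])@(T[:3,:3]@p+T[:3,3]);return q[:2]/q[2]
def fitrect(w,m): # 2D rigid fit m->w
    wc,mc=w.mean(0),m.mean(0);a=w-wc;b=m-mc
    th=np.arctan2((b[:,0]*a[:,1]-b[:,1]*a[:,0]).sum(),(b*a).sum())
    Rr=np.array([[np.cos(th),-np.sin(th)],[np.sin(th),np.cos(th)]])
    t=wc-Rr@mc;return t,np.degrees(th),np.linalg.norm(w-(m@Rr.T+t),axis=1)
E
python3 - <<'E'
from h import *
f=lambda L,x,y,k,z:np.array([onz("top",x+(a+.5)/k-.5,y+(b+.5)/k-.5,z)[:2] for a,b in L])
# order: image TL(+x,+y), TR(+x,-y), BR(-x,-y), BL(-x,+y)
s=np.array([[1,1],[1,-1],[-1,-1],[-1,1]])
P=f([(178,115),(492,215),(407,488),(87,385)],180,132,4,.053)
S=f([(170,30),(572,158),(418,585),(18,453)],180,132,4,.045)
for W,m in((P,s*[.1,.115]),(S,s*[.16,.15]),(np.r_[P,S],np.r_[s*[.1,.115],s*[.16,.15]])):
    t,th,r=fitrect(W,m);print(t,th,r.round(4))
print([np.linalg.norm(P[i]-P[i-1]).round(3) for i in range(4)],[np.linalg.norm(S[i]-S[i-1]).round(3) for i in range(4)])
H=f([(255,238),(425,292),(368,455),(200,385)],255,190,16,.126)
print("head",fitrect(H,s*.015))
c,si=np.cos(np.radians(th)),np.sin(np.radians(th));Q=np.array([[c,-si],[si,c]])
F=lambda x,y:t+Q@[x,y]
print("bolt",F(0,-.065),"hinge",F(-.055,.065))
a=.6;px=.097*np.cos(a)-.01*np.sin(a);pz=.115+.097*np.sin(a)+.01*np.cos(a)
pad=np.r_[F(-.055+px,.065),pz];print("pad",pad, "pad level",F(-.055+.097,.065),.125)
p=proj("top",pad);print("top1 pad",(p-[180,132]+.5)*4-.5)
p=proj("side",pad);print("side1 pad",(p-[182,180]+.5)*5-.5)
for z in(.123,.129):
  hh=np.r_[F(0,-.065),z];print("head top:",(proj("side",hh)-[182,180]+.5)*5-.5,(proj("top",hh)-[255,190]+.5)*16-.5)
o=telemetry.get_obs();print(o['tool_pos'],o['orientation'])
E
```

```text
[0.57584231 0.07629471] -16.61098150797209 [0.0007 0.0016 0.0012 0.0012]
[0.57403053 0.07413181] -17.65765075442552 [0.0053 0.0008 0.008  0.0036]
[0.57493642 0.07521326] -17.313511967696666 [0.0032 0.0029 0.003  0.0004 0.0066 0.0034 0.0071 0.004 ]
[np.float64(0.198), np.float64(0.23), np.float64(0.198), np.float64(0.231)] [np.float64(0.315), np.float64(0.298), np.float64(0.315), np.float64(0.29)]
head (array([0.55674427, 0.01499994]), np.float64(-18.89771655006731), array([0.0022805 , 0.00127821, 0.0009957 , 0.00238508]))
bolt [0.55559242 0.01315837] hinge [0.54177244 0.15363616]
pad [0.61281204 0.1314914  0.17802368] pad level [0.63437743 0.12476895] 0.125
top1 pad [189.60999824 214.3143077 ]
side1 pad [244.40168412 122.99884545]
head top: [480.63159289 122.45436397] [323.49339248 351.68949356]
head top: [480.51930179 114.1414332 ] [323.04164441 347.71774407]
[ 0.26197969 -0.62177397  0.22596663] [ 1.79941548e+02 -4.68511084e-03 -1.57158349e+02]
```

The plate fit puts the fixture at (0.576, 0.076) with yaw -16.6°, and the bolt axis at (0.557, 0.0145). The open pad is at about (0.613, 0.133, 0.178) and agrees with both views. Next I'll go above the pad with the fingers shut.

Request:
carry_out:
  rows:
    - [-0.6165, 0.5596, -0.038, 0, 0, -2.446]
    - [-0.6165, 0.5596, -0.038, 0, 0, -2.446]
    - [-0.6165, 0.5596, -0.038, 0, 0, -2.446]
    - [-0.6165, 0.5596, -0.038, 0, 0, -2.446]
    - [-0.6165, 0.5596, -0.038, 0, 0, -2.446]
    - [-0.6165, 0.5596, -0.038, 0, 0, -2.446]
    - [-0.6165, 0.5596, -0.038, 0, 0, -2.446]
    - [-0.6165, 0.5596, -0.038, 0, 0, -2.446]
  grip: -1

```text
clock: 1.2
tool_pos: [0.473, -0.1671, 0.2497]
orientation: [-180.0, -0.0, -70.8]
force: [2.2, 0.0, 0.3]
opening: 0.0135
gripper_force: 0.0
```

```bash
cat > to.py <<'E'
import sys
from h import *
def delta(x,y,z,yaw):
    o=telemetry.get_obs();r=R.from_euler('xyz',o['orientation'],degrees=True)
    g=R.from_euler('xyz',[180,0,yaw],degrees=True)
    print(o['clock'],o['tool_pos'].round(4),o['orientation'].round(1),'j',o['joint_pos'].round(0),'F',o['force'].round(1),'open',round(o['opening'],4))
    print((r.inv().apply(np.array([x,y,z])-o['tool_pos'])).round(4),(r.inv()*g).as_rotvec().round(3))
if __name__=="__main__": delta(*map(float,sys.argv[1:5]))
E
python3 to.py .613 .133 .265 -17
```

```text
1.2 [ 0.473  -0.1671  0.2497] [-180.    -0.   -70.8] j [  3.   3. -19.   0. -68.  16.] F [2.2 0.  0.3] open 0.0135
[-0.2375 -0.2307 -0.0152] [-0.001 -0.001 -0.94 ]
```

Request:
carry_out:
  rows:
    - [-0.2375, -0.2307, -0.015, 0, 0, -0.94]
    - [-0.2375, -0.2307, -0.015, 0, 0, -0.94]
    - [-0.2375, -0.2307, -0.015, 0, 0, -0.94]
    - [-0.2375, -0.2307, -0.015, 0, 0, -0.94]
    - [-0.2375, -0.2307, -0.015, 0, 0, -0.94]
    - [-0.2375, -0.2307, -0.015, 0, 0, -0.94]
    - [-0.2375, -0.2307, -0.015, 0, 0, -0.94]
    - [-0.2375, -0.2307, -0.015, 0, 0, -0.94]

```text
clock: 2.2
tool_pos: [0.614, 0.1292, 0.2643]
orientation: [180.0, 0.0, -17.4]
force: [-0.3, -1.2, -1.0]
opening: 0.0004
gripper_force: 0.0
```

```bash
python3 to.py .613 .133 .19 -17
```

```text
2.2 [0.614  0.1292 0.2643] [180.    0.  -17.4] j [ 30.  15.  -2.  -0. -73.  43.] F [-0.3 -1.2 -1. ] open 0.0004
[-0.002  -0.0034  0.0743] [ 0.     0.    -0.007]
```

Request:
carry_out:
  rows:
    - [-0.002, -0.0034, 0.045, 0, 0, 0]
    - [-0.002, -0.0034, 0.07, 0, 0, 0]
    - [-0.002, -0.0034, 0.078, 0, 0, 0]
    - [0.0, -0.0034, 0.084, 0, 0, 0]
    - [0.003, -0.0034, 0.09, 0, 0, 0]
    - [0.007, -0.0034, 0.098, 0, 0, 0]
    - [0.01, -0.0034, 0.105, 0, 0, 0]
    - [0.0135, -0.0034, 0.112, 0, 0, 0]

```text
clock: 3.2
tool_pos: [0.6289, 0.1295, 0.1522]
orientation: [-180.0, -0.0, -17.3]
force: [0.3, 0.9, 2.6]
opening: 0.0002
gripper_force: 1.2
```

```bash
python3 to.py .6335 .1268 .130 -17
```

```text
3.2 [0.6289 0.1295 0.1522] [-180.    -0.   -17.3] j [ 29.  21.  -9.   0. -60.  44.] F [0.3 0.9 2.6] open 0.0002
[0.0052 0.0012 0.0222] [-0.    -0.001 -0.006]
```

Request:
carry_out:
  rows:
    - [0.002, 0.001, 0.007, 0, 0, 0]
    - [0.004, 0.001, 0.014, 0, 0, 0]
    - [0.005, 0.001, 0.02, 0, 0, 0]
    - [0.0055, 0.001, 0.025, 0, 0, 0]
    - [0.006, 0.001, 0.028, 0, 0, 0]
    - [0.006, 0.001, 0.031, 0, 0, 0]
    - [0.006, 0.001, 0.032, 0, 0, 0]
    - [0.006, 0.001, 0.032, 0, 0, 0]

```text
clock: 4.2
tool_pos: [0.634, 0.1267, 0.1205]
orientation: [-180.0, -0.0, -17.3]
force: [1.0, 1.1, 5.0]
opening: 0.001
gripper_force: 2.3
```

```bash
python3 to.py .6335 .1268 .1195 -17
```

```text
4.2 [0.634  0.1267 0.1205] [-180.    -0.   -17.3] j [ 29.  23. -11.   0. -56.  44.] F [1.  1.1 5. ] open 0.001
[-0.0006  0.      0.001 ] [-0.    -0.    -0.006]
```

Request:
carry_out:
  rows:
    - [0, 0, 0.0015, 0, 0, 0]
    - [0, 0, 0.002, 0, 0, 0]
    - [0, 0, 0.002, 0, 0, 0]

```text
clock: 4.58
tool_pos: [0.6341, 0.1266, 0.1188]
orientation: [-180.0, -0.0, -17.3]
force: [1.2, -0.2, 6.2]
opening: 0.0006
gripper_force: 3.1
```

Request:
carry_out:
  rows:
    - [0, 0, -0.01, 0, 0, 0]
    - [0, 0, -0.03, 0, 0, 0]
    - [0, 0, -0.07, 0, 0, 0]
    - [0, 0, -0.07, 0, 0, 0]
  grip: 1

```text
clock: 5.08
tool_pos: [0.6347, 0.1268, 0.1916]
orientation: [-179.9, -0.2, -17.3]
force: [-0.5, 0.0, -0.2]
opening: 0.0347
gripper_force: 0.0
```

```bash
python3 - <<'E'
from h import *
im=viewer.snapshot("side")[170:290,182:342,::-1]
cv2.imwrite("pics/s2.png",cv2.resize(im,None,fx=5,fy=5,interpolation=cv2.INTER_CUBIC))
E
python3 to.py .557 .0145 .16 -107
```

```text
5.125 [0.6336 0.1266 0.1895] [-179.9   -0.   -17.4] j [ 29.  19.  -6.  -0. -64.  44.] F [-0.1 -0.3 -0.5] open 0.0391
[-0.0397  0.1299  0.0294] [-1.000e-03  0.000e+00  1.564e+00]
```

View pics/s2.png

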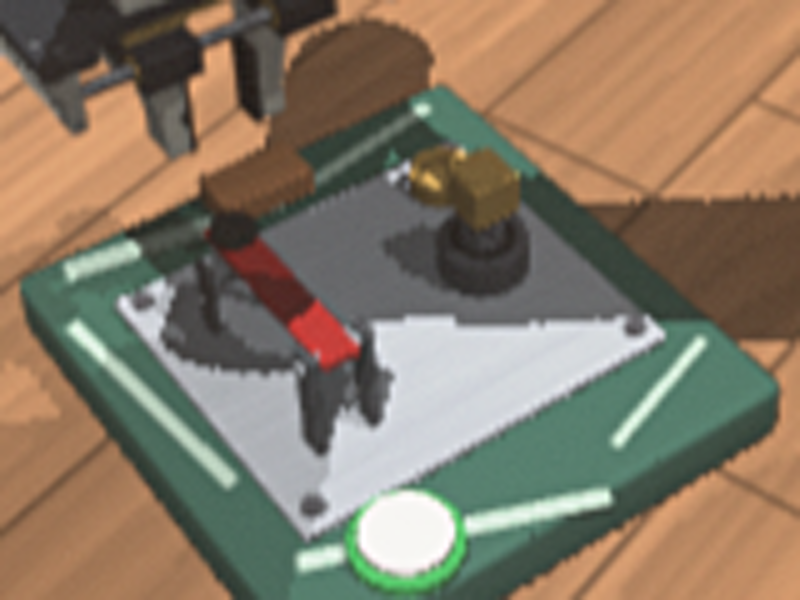

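The clamp is down and stays level: the pad is now at (237,230) in the crop and the head at (485,188). Now to the bolt, with the fingers opening.

Request:
carry_out:
  rows:
    - [-0.0397, 0.1299, 0.02, 0, 0, 1.564]
    - [-0.0397, 0.1299, 0.02, 0, 0, 1.564]
    - [-0.0397, 0.1299, 0.02, 0, 0, 1.564]
    - [-0.0397, 0.1299, 0.02, 0, 0, 1.564]
    - [-0.0397, 0.1299, 0.02, 0, 0, 1.564]
    - [-0.0397, 0.1299, 0.02, 0, 0, 1.564]
    - [-0.0397, 0.1299, 0.02, 0, 0, 1.564]
    - [-0.0397, 0.1299, 0.02, 0, 0, 1.564]

```text
clock: 6.12
tool_pos: [0.5558, 0.0141, 0.167]
orientation: [179.8, -0.1, -103.7]
force: [0.2, 0.6, -0.6]
opening: 0.0876
gripper_force: 0.0
```

```bash
python3 to.py .557 .0145 .16 -107
```

```text
6.125 [0.5558 0.0141 0.167 ] [ 1.798e+02 -1.000e-01 -1.037e+02] j [ 22.  12. -19.  -0. -59. -35.] F [ 0.2  0.6 -0.6] open 0.0876
[-0.0007 -0.0011  0.007 ] [ 0.003 -0.001  0.058]
```

Request:
carry_out:
  rows:
    - [0, 0, 0.0, 0, 0, 0]
    - [-0.0005, -0.001, 0.03, 0, 0, 0]
    - [-0.0005, -0.001, 0.06, 0, 0, 0]
    - [-0.0005, -0.001, 0.076, 0, 0, 0]
    - [-0.0005, -0.001, 0.076, 0, 0, 0]
    - [-0.0005, -0.001, 0.076, 0, 0, 0]

```text
clock: 6.88
tool_pos: [0.5589, 0.0148, 0.0932]
orientation: [-179.9, 0.0, -103.2]
force: [0.6, -0.4, -0.2]
opening: 0.0875
gripper_force: 0.0
```

```bash
python3 - <<'E'
from h import *
im=viewer.snapshot("side")[170:260,232:332,::-1]
cv2.imwrite("pics/s3.png",cv2.resize(im,None,fx=6,fy=6,interpolation=cv2.INTER_CUBIC))
E
python3 to.py .557 .0145 .09 -107
```

```text
6.925 [0.559  0.0149 0.0934] [-179.9    0.  -103.2] j [ 22.  17. -24.   0. -49. -35.] F [-0.   0.2  0.5] open 0.0877
[0.0008 0.0018 0.0034] [-0.001  0.001  0.066]
```

View pics/s3.png

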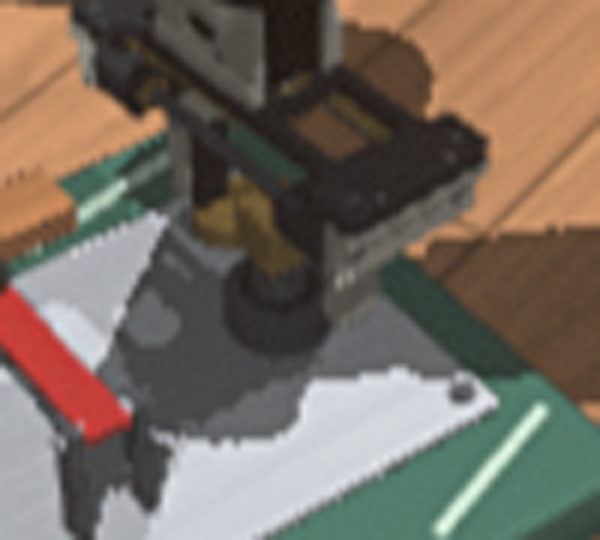

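The fingers straddle the head: it's at about (265,235) in this crop, between the two fingers. I'll close to about 33 mm.

Request:
carry_out:
  rows:
    - [0.0008, 0.0018, 0.003, 0, 0, 0.066]
    - [0.0008, 0.0018, 0.003, 0, 0, 0.066]
    - [0.0008, 0.0018, 0.003, 0, 0, 0.066]
    - [0.0008, 0.0018, 0.003, 0, 0, 0.066]
    - [0.0008, 0.0018, 0.003, 0, 0, 0.066]
    - [0.0008, 0.0018, 0.003, 0, 0, 0.066]
    - [0.0008, 0.0018, 0.003, 0, 0, 0.066]
    - [0.0008, 0.0018, 0.003, 0, 0, 0.066]
  grip: -0.25

```text
clock: 7.92
tool_pos: [0.5563, 0.0143, 0.0893]
orientation: [180.0, -0.0, -107.1]
force: [-0.6, 0.0, -0.1]
opening: 0.0331
gripper_force: 0.1
```

```bash
cat > st.py <<'E'
from h import *
import sys
o=telemetry.get_obs()
for k in('clock','tool_pos','orientation','force','moment','opening','gripper_force'):print(k,np.round(o[k],3),end=' ')
np.save("last.npy",viewer.snapshot("side")) if 0 else None
im=viewer.snapshot("side");cv2.imwrite(f"pics/r_{sys.argv[1]}.png",im[:,:,::-1])
# brass mask near the head
hsv=cv2.cvtColor(im[190:250,255:310],cv2.COLOR_RGB2HSV)
m=(hsv[...,0]>15)&(hsv[...,0]<28)&(hsv[...,1]>130)
y,x=np.nonzero(m);x=x+255;y=y+190;k=x>272;print('\nbrass',k.sum(),x[k].mean().round(1),y[k].min(),y[k].max(),y[k].mean().round(2))
E
python3 st.py 0; python3 to.py .557 .0145 .09 -107
```

```text
clock 7.925 tool_pos [0.556 0.014 0.089] orientation [ 1.79994e+02 -3.00000e-03 -1.07070e+02] force [-0.586  0.008 -0.133] moment [ 0.117  0.099 -0.005] opening 0.033 gripper_force 0.124 7.975 [0.5562 0.0144 0.0893] [ 180.    -0.  -107.1] j [ 22.  17. -25.  -0. -49. -39.] F [-0.8  0.6  0.4] open 0.033
[-0.0004 -0.0007 -0.0007] [ 0.    -0.    -0.001]st.py:10: RuntimeWarning: Mean of empty slice.
  y,x=np.nonzero(m);x=x+255;y=y+190;k=x>272;print('\nbrass',k.sum(),x[k].mean().round(1),y[k].min(),y[k].max(),y[k].mean().round(2))
  ret = ret.dtype.type(ret / rcount)
Traceback (most recent call last):
  File "st.py", line 10, in <module>
    y,x=np.nonzero(m);x=x+255;y=y+190;k=x>272;print('\nbrass',k.sum(),x[k].mean().round(1),y[k].min(),y[k].max(),y[k].mean().round(2))
                                                                                           ~~~~~~~~^^
ValueError: zero-size array to reduction operation minimum which has no identity
```

Request:
carry_out:
  rows:
    - [0.0005, 0.0, 0, 0, 0, -0.1]
    - [0.0005, 0.0, 0, 0, 0, -0.2]
    - [0.0005, 0.0, 0, 0, 0, -0.3]
    - [0.0005, 0.0, 0, 0, 0, -0.4]
    - [0.0005, 0, 0, 0, 0, -0.5]
    - [0.0005, 0, 0, 0, 0, -0.6]
    - [0.0005, 0, 0, 0, 0, -0.7]
    - [0.0005, 0, 0, 0, 0, -0.8]

```text
clock: 8.98
tool_pos: [0.5556, 0.014, 0.0892]
orientation: [180.0, 0.0, -61.1]
force: [-1.7, 2.0, 1.9]
opening: 0.0327
gripper_force: 1.9
```

```bash
cat > st.py <<'E'
from h import *
import sys
o=telemetry.get_obs()
for k in('clock','tool_pos','orientation','force','moment','opening','gripper_force'):print(k,np.round(o[k],3),end=' ')
im=viewer.snapshot("side");cv2.imwrite(f"pics/r_{sys.argv[1]}.png",im[:,:,::-1])
# brass pixels near the head (bush excluded by x)
hsv=cv2.cvtColor(im[185:240,265:300],cv2.COLOR_RGB2HSV)
m=(hsv[...,0]>13)&(hsv[...,0]<30)&(hsv[...,1]>110)&(hsv[...,2]>30)
print('\nrows',dict((185+i,int(n)) for i,n in enumerate(m.sum(1)) if n))
E
python3 st.py 1
python3 - <<'E'
from h import *
for z in(.095,.101,.123,.129):print(z,proj("side",np.array([.557,.0145,z])).round(1))
im=cv2.imread("pics/r_1.png")[170:245,232:332]
cv2.imwrite("pics/v1.png",cv2.resize(im,None,fx=8,fy=8,interpolation=cv2.INTER_NEAREST))
E
```

```text
clock 8.975 tool_pos [0.556 0.014 0.089] orientation [ 1.79959e+02  3.10000e-02 -6.10590e+01] force [-1.719  1.974  1.856] moment [ 0.579  0.766 -0.02 ] opening 0.033 gripper_force 1.931 
rows {185: 3, 191: 2, 192: 10, 193: 11, 194: 6, 200: 3, 201: 9, 202: 11, 203: 11, 204: 12, 205: 12, 206: 12, 207: 13, 208: 11, 209: 11, 210: 9, 211: 10, 212: 10, 213: 7, 214: 2}
0.095 [277.1 211.7]
0.101 [277.1 210.1]
0.123 [277.  204.2]
0.129 [277.  202.5]
```

View pics/v1.png

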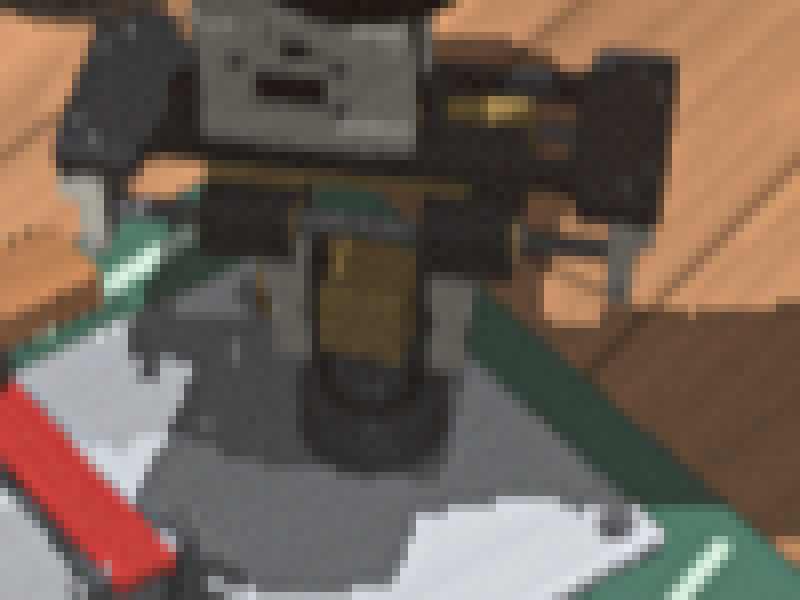

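The head shows between the fingers, with its lower edge at crop row about 360 (raw 214). I'll continue backward in small steps and watch this edge.

Request:
carry_out:
  rows:
    - [0, 0.0, 0, 0, 0, -0.06]
    - [0, 0.0, 0, 0, 0, -0.12]
    - [0, 0.0, 0, 0, 0, -0.12]

```text
clock: 9.4
tool_pos: [0.556, 0.0138, 0.0893]
orientation: [180.0, 0.0, -54.5]
force: [-1.1, 0.7, -0.4]
opening: 0.0327
gripper_force: 0.3
```

```bash
python3 st.py 2
```

```text
clock 9.4 tool_pos [0.556 0.014 0.089] orientation [ 1.79982e+02  6.00000e-03 -5.44560e+01] force [-1.058  0.668 -0.429] moment [0.04  0.388 0.026] opening 0.033 gripper_force 0.337 
rows {192: 26, 193: 12, 194: 1, 195: 1, 196: 1, 200: 5, 201: 11, 202: 11, 203: 12, 204: 11, 205: 13, 206: 12, 207: 12, 208: 12, 209: 10, 210: 10, 211: 10, 212: 10, 213: 10}
```

Request:
carry_out:
  rows:
    - [0, 0.0, 0, 0, 0, -0.06]
    - [0, 0.0, 0, 0, 0, -0.12]
    - [0, 0.0, 0, 0, 0, -0.12]

```text
clock: 9.82
tool_pos: [0.5562, 0.0138, 0.0894]
orientation: [-180.0, -0.0, -47.6]
force: [0.4, -0.4, 1.1]
opening: 0.0327
gripper_force: 0.2
```

```bash
python3 st.py 3
```

```text
clock 9.825 tool_pos [0.556 0.014 0.089] orientation [-1.79996e+02 -8.00000e-03 -4.75930e+01] force [ 0.401 -0.416  1.098] moment [-0.151  0.281 -0.019] opening 0.033 gripper_force 0.211 
rows {191: 6, 192: 19, 193: 13, 194: 3, 195: 1, 200: 3, 201: 12, 202: 11, 203: 12, 204: 14, 205: 12, 206: 13, 207: 11, 208: 11, 209: 11, 210: 11, 211: 10, 212: 11, 213: 10}
```

Request:
carry_out:
  rows:
    - [0, 0.0, 0, 0, 0, -0.06]
    - [0, 0.0, 0, 0, 0, -0.12]
    - [0, 0.0, 0, 0, 0, -0.12]

```text
clock: 10.25
tool_pos: [0.5564, 0.0139, 0.0894]
orientation: [-180.0, -0.0, -40.7]
force: [-0.6, 0.3, -0.9]
opening: 0.0332
gripper_force: 0.2
```

```bash
python3 st.py 4
```

```text
clock 10.25 tool_pos [0.556 0.014 0.089] orientation [-1.79978e+02 -1.60000e-02 -4.07280e+01] force [-0.577  0.333 -0.861] moment [0.135 0.106 0.018] opening 0.033 gripper_force 0.197 
rows {190: 6, 191: 9, 192: 10, 193: 5, 194: 8, 195: 1, 200: 1, 201: 9, 202: 10, 203: 11, 204: 13, 205: 13, 206: 11, 207: 11, 208: 10, 209: 11, 210: 11, 211: 11, 212: 10, 213: 10, 214: 1}
```

Request:
carry_out:
  rows:
    - [0, 0.0, 0, 0, 0, -0.06]
    - [0, 0.0, 0, 0, 0, -0.12]
    - [0, 0.0, 0, 0, 0, -0.12]

```text
clock: 10.68
tool_pos: [0.5565, 0.014, 0.0895]
orientation: [-180.0, -0.0, -33.9]
force: [0.7, 1.2, 1.6]
opening: 0.0328
gripper_force: 0.7
```

```bash
python3 st.py 5
```

```text
clock 10.675 tool_pos [0.557 0.014 0.09 ] orientation [-1.79966e+02 -2.60000e-02 -3.38500e+01] force [0.737 1.212 1.628] moment [ 0.426 -0.072 -0.106] opening 0.033 gripper_force 0.663 
rows {189: 3, 190: 4, 191: 4, 192: 5, 193: 7, 194: 4, 195: 4, 196: 3, 200: 3, 201: 9, 202: 8, 203: 7, 204: 10, 205: 9, 206: 13, 207: 11, 208: 11, 209: 11, 210: 11, 211: 11, 212: 11, 213: 8, 214: 1}
```

Request:
carry_out:
  rows:
    - [0, 0.0, 0, 0, 0, -0.06]
    - [0, 0.0, 0, 0, 0, -0.12]
    - [0, 0.0, 0, 0, 0, -0.12]

```text
clock: 11.1
tool_pos: [0.5567, 0.0142, 0.0896]
orientation: [-180.0, -0.0, -27.0]
force: [0.6, 2.1, 1.8]
opening: 0.0328
gripper_force: 1.3
```

```bash
cat >> st.py <<'E'
# predicted lowest head corners vs. head height, with gripper yaw
for z in (.109,.113,.115):
    Q=R.from_euler('z',o['orientation'][2]+float(sys.argv[2] if len(sys.argv)>2 else 0),degrees=True)
    c=[proj("side",np.array([.557,.0145,z])+Q.apply([a*.015,b*.015,-.014])) for a,b in((1,1),(1,-1),(-1,-1),(-1,1))]
    c=sorted(c,key=lambda p:-p[1])[:2];print(z,np.round(c,1).tolist())
E
python3 st.py 6
```

```text
clock 11.1 tool_pos [0.557 0.014 0.09 ] orientation [-1.79952e+02 -4.10000e-02 -2.69750e+01] force [0.555 2.072 1.83 ] moment [ 0.753 -0.248 -0.058] opening 0.033 gripper_force 1.297 
rows {188: 1, 189: 5, 190: 4, 191: 2, 192: 4, 193: 5, 194: 3, 195: 4, 196: 3, 197: 2, 198: 1, 199: 1, 200: 3, 201: 6, 202: 6, 203: 7, 204: 7, 205: 9, 206: 10, 207: 11, 208: 12, 209: 11, 210: 10, 211: 10, 212: 10, 213: 6, 214: 2}
0.109 [[274.6, 216.8], [284.5, 213.4]]
0.113 [[274.6, 215.8], [284.5, 212.3]]
0.115 [[274.5, 215.2], [284.5, 211.8]]
```

Request:
carry_out:
  rows:
    - [0, 0.0, 0, 0, 0, -0.06]
    - [0, 0.0, 0, 0, 0, -0.12]
    - [0, 0.0, 0, 0, 0, -0.12]

```text
clock: 11.52
tool_pos: [0.5567, 0.0143, 0.0896]
orientation: [-179.9, -0.0, -20.1]
force: [1.7, 4.6, 1.6]
opening: 0.0326
gripper_force: 2.1
```

```bash
python3 st.py 7
```

```text
clock 11.525 tool_pos [0.557 0.014 0.09 ] orientation [-1.79948e+02 -5.00000e-02 -2.01010e+01] force [1.653 4.636 1.59 ] moment [ 1.357 -0.484 -0.035] opening 0.033 gripper_force 2.141 
rows {186: 1, 187: 3, 188: 2, 189: 1, 190: 2, 191: 1, 192: 1, 193: 3, 194: 3, 195: 5, 196: 3, 197: 3, 198: 4, 200: 4, 201: 5, 202: 5, 203: 5, 204: 4, 205: 9, 206: 9, 207: 10, 208: 11, 209: 10, 210: 10, 211: 10, 212: 9, 213: 7, 214: 2}
0.109 [[275.5, 217.0], [284.7, 212.8]]
0.113 [[275.5, 215.9], [284.7, 211.7]]
0.115 [[275.4, 215.4], [284.7, 211.2]]
```

Request:
carry_out:
  rows:
    - [0, -0.0007, 0, 0, 0, -0.06]
    - [0, -0.0007, 0, 0, 0, -0.12]
    - [0, -0.0007, 0, 0, 0, -0.12]

```text
clock: 11.95
tool_pos: [0.5567, 0.0146, 0.0896]
orientation: [-180.0, -0.0, -13.2]
force: [1.1, 2.7, 2.1]
opening: 0.0325
gripper_force: 1.6
```

```bash
python3 st.py 8
```

```text
clock 11.95 tool_pos [0.557 0.015 0.09 ] orientation [-1.79983e+02 -3.70000e-02 -1.32280e+01] force [1.091 2.656 2.133] moment [ 0.939 -0.547 -0.066] opening 0.033 gripper_force 1.65 
rows {185: 1, 186: 2, 187: 2, 188: 2, 189: 3, 193: 3, 194: 2, 195: 1, 196: 1, 197: 1, 198: 3, 199: 4, 200: 1, 201: 2, 202: 3, 203: 5, 204: 4, 205: 6, 206: 8, 207: 10, 208: 9, 209: 9, 210: 9, 211: 9, 212: 7, 213: 6, 214: 2}
0.109 [[276.4, 217.1], [284.8, 212.2]]
0.113 [[276.4, 216.0], [284.8, 211.1]]
0.115 [[276.4, 215.5], [284.8, 210.6]]
```

Request:
carry_out:
  rows:
    - [0, -0.0003, 0, 0, 0, -0.06]
    - [0, -0.0003, 0, 0, 0, -0.12]
    - [0, -0.0003, 0, 0, 0, -0.12]

```text
clock: 12.38
tool_pos: [0.5565, 0.0148, 0.0894]
orientation: [-180.0, -0.0, -6.4]
force: [2.4, 1.9, 1.9]
opening: 0.0329
gripper_force: 1.6
```

```bash
python3 st.py 9
```

```text
clock 12.375 tool_pos [0.556 0.015 0.089] orientation [-1.79996e+02 -4.00000e-03 -6.35800e+00] force [2.403 1.949 1.929] moment [ 0.891 -0.44  -0.047] opening 0.033 gripper_force 1.577 
rows {188: 1, 189: 1, 190: 3, 191: 2, 192: 1, 193: 2, 195: 2, 196: 3, 197: 4, 198: 3, 199: 4, 200: 4, 201: 1, 202: 1, 203: 2, 204: 4, 205: 3, 206: 5, 207: 7, 208: 8, 209: 8, 210: 8, 211: 9, 212: 6, 213: 4, 214: 2}
0.109 [[277.4, 217.1], [269.4, 212.0]]
0.113 [[277.3, 216.0], [269.4, 210.9]]
0.115 [[277.3, 215.5], [269.3, 210.4]]
```

Request:
carry_out:
  rows:
    - [0.0005, 0, 0, 0, 0, -0.06]
    - [0.0005, 0, 0, 0, 0, -0.12]
    - [0.0005, 0, 0, 0, 0, -0.12]

```text
clock: 12.8
tool_pos: [0.5567, 0.015, 0.0894]
orientation: [-180.0, 0.0, 0.5]
force: [0.6, 5.1, 3.8]
opening: 0.0332
gripper_force: 2.5
```

```bash
python3 st.py 10
```

```text
clock 12.8 tool_pos [0.557 0.015 0.089] orientation [-1.79984e+02  1.60000e-02  5.16000e-01] force [0.562 5.138 3.77 ] moment [ 1.723  0.181 -0.034] opening 0.033 gripper_force 2.509 
rows {189: 2, 190: 1, 191: 1, 192: 1, 193: 1, 194: 1, 195: 1, 196: 1, 197: 3, 198: 2, 200: 7, 202: 1, 203: 1, 204: 4, 205: 4, 206: 4, 207: 6, 208: 6, 209: 7, 210: 7, 211: 6, 212: 6, 213: 3, 214: 2}
0.109 [[278.3, 217.0], [269.5, 212.6]]
0.113 [[278.3, 216.0], [269.4, 211.5]]
0.115 [[278.3, 215.4], [269.4, 211.0]]
```

Request:
carry_out:
  rows:
    - [0, -0.0007, 0, 0, 0, -0.06]
    - [0, -0.0007, 0, 0, 0, -0.12]
    - [0, -0.0007, 0, 0, 0, -0.12]

```text
clock: 13.22
tool_pos: [0.5565, 0.0152, 0.0892]
orientation: [180.0, 0.0, 7.4]
force: [0.3, 2.3, 2.6]
opening: 0.0331
gripper_force: 1.3
```

```bash
python3 st.py 11
```

```text
clock 13.225 tool_pos [0.557 0.015 0.089] orientation [1.79988e+02 4.70000e-02 7.37200e+00] force [0.261 2.255 2.642] moment [ 0.848 -0.076  0.025] opening 0.033 gripper_force 1.307 
rows {188: 1, 189: 1, 190: 1, 191: 2, 192: 1, 193: 2, 194: 1, 195: 2, 196: 1, 199: 2, 200: 2, 201: 3, 202: 1, 204: 1, 205: 3, 206: 3, 207: 3, 208: 3, 209: 3, 210: 7, 211: 4, 212: 4, 213: 4, 214: 2}
0.109 [[279.2, 216.9], [269.6, 213.2]]
0.113 [[279.2, 215.8], [269.6, 212.1]]
0.115 [[279.2, 215.3], [269.6, 211.6]]
```

Request:
carry_out:
  rows:
    - [0, -0.0003, 0, 0, 0, -0.06]
    - [0, -0.0003, 0, 0, 0, -0.12]
    - [0, -0.0003, 0, 0, 0, -0.12]

```text
clock: 13.65
tool_pos: [0.5564, 0.0155, 0.0891]
orientation: [180.0, 0.1, 14.3]
force: [0.5, 1.9, 0.2]
opening: 0.033
gripper_force: 0.8
```

```bash
python3 st.py 12
```

```text
clock 13.65 tool_pos [0.556 0.015 0.089] orientation [1.79994e+02 6.10000e-02 1.42510e+01] force [0.54  1.923 0.176] moment [ 0.503  0.01  -0.067] opening 0.033 gripper_force 0.827 
rows {187: 2, 188: 3, 189: 1, 190: 1, 191: 1, 192: 1, 193: 1, 194: 2, 195: 1, 196: 1, 199: 4, 200: 1, 201: 1, 202: 1, 203: 1, 204: 2, 205: 1, 206: 2, 207: 1, 210: 3, 211: 3, 212: 3, 213: 2, 214: 2}
0.109 [[280.1, 216.7], [269.9, 213.8]]
0.113 [[280.1, 215.6], [269.9, 212.8]]
0.115 [[280.1, 215.1], [269.9, 212.2]]
```

Request:
carry_out:
  rows:
    - [0.0003, -0.0003, 0, 0, 0, -0.06]
    - [0.0003, -0.0003, 0, 0, 0, -0.12]
    - [0.0003, -0.0003, 0, 0, 0, -0.12]

```text
clock: 14.08
tool_pos: [0.5563, 0.0156, 0.0889]
orientation: [180.0, 0.1, 21.1]
force: [-0.3, -0.5, 0.0]
opening: 0.0327
gripper_force: 0.0
```

```bash
python3 st.py 13
python3 - <<'E'
from h import *
L=[cv2.resize(cv2.imread(f"pics/r_{i}.png")[192:228,256:300],None,fx=6,fy=8,interpolation=cv2.INTER_NEAREST) for i in(5,8,10,11,12,13)]
im=np.vstack([np.hstack(L[:3]),np.hstack(L[3:])]);print(im.shape)
cv2.imwrite("pics/cmp.png",cv2.convertScaleAbs(im,alpha=2,beta=0))
E
```

```text
clock 14.075 tool_pos [0.556 0.016 0.089] orientation [1.79997e+02 1.02000e-01 2.11240e+01] force [-0.317 -0.475  0.004] moment [-0.185  0.127 -0.001] opening 0.033 gripper_force 0.0 
rows {185: 1, 186: 4, 187: 3, 188: 3, 189: 2, 191: 1, 192: 1, 193: 1, 194: 3, 195: 2, 199: 2, 200: 1, 201: 2, 203: 3, 205: 2, 206: 2, 207: 2, 210: 1}
0.109 [[280.9, 216.4], [270.3, 214.4]]
0.113 [[280.9, 215.3], [270.3, 213.3]]
0.115 [[280.9, 214.8], [270.3, 212.8]]
(576, 792, 3)
```

View pics/cmp.png

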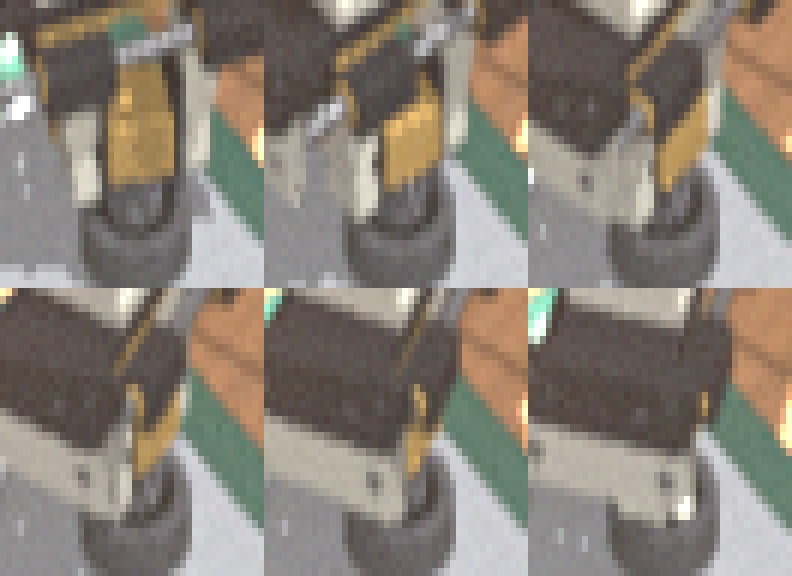

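Through yaw 14° (frame 5) the head's lower edge sits at the same height, so there's no drop yet. In frame 6 the head is hidden and the contact force is zero. I'll open and back the fingers off 90° to see the head.

Request:
carry_out:
  rows:
    - [0, 0, 0, 0, 0, 0]
    - [0, 0, 0, 0, 0, 0]
    - [0, 0, 0, 0, 0, 0]
    - [0, 0, 0, 0, 0, 0.18]
    - [0, 0, 0, 0, 0, 0.36]
    - [0, 0, 0, 0, 0, 0.54]
    - [0, 0, 0, 0, 0, 0.72]
    - [0, 0, 0, 0, 0, 0.9]
  grip: 1

```text
clock: 15.12
tool_pos: [0.5571, 0.0161, 0.0894]
orientation: [180.0, 0.0, -30.7]
force: [-1.0, 0.7, 0.3]
opening: 0.088
gripper_force: 0.0
```

Request:
carry_out:
  rows:
    - [0, 0, 0, 0, 0, 0.18]
    - [0, 0, 0, 0, 0, 0.36]
    - [0, 0, 0, 0, 0, 0.54]
    - [0, 0, 0, 0, 0, 0.67]
    - [0, 0, 0, 0, 0, 0.67]

```text
clock: 15.75
tool_pos: [0.5571, 0.0161, 0.0894]
orientation: [180.0, -0.0, -68.6]
force: [-0.0, 0.6, 0.3]
opening: 0.0877
gripper_force: 0.0
```

```bash
python3 st.py 14 ; python3 to.py .557 .0148 .089 -69
python3 - <<'E'
from h import *
L=[cv2.resize(cv2.imread(f"pics/r_{i}.png")[192:228,256:300],None,fx=9,fy=12,interpolation=cv2.INTER_NEAREST) for i in(1,14)]
cv2.imwrite("pics/cmp2.png",cv2.convertScaleAbs(np.hstack(L),alpha=2,beta=0))
E
```

```text
clock 15.75 tool_pos [0.557 0.016 0.089] orientation [179.998  -0.    -68.647] force [-0.016  0.552  0.266] moment [0.047 0.118 0.07 ] opening 0.088 gripper_force 0.0 
rows {185: 10, 186: 4, 187: 1, 188: 1, 189: 1, 191: 3, 192: 4, 196: 1, 199: 2, 200: 10, 201: 18, 202: 20, 203: 20, 204: 19, 205: 19, 206: 19, 207: 19, 208: 17, 209: 16, 210: 15, 211: 9, 212: 9, 213: 5, 214: 1}
0.109 [[281.0, 216.4], [270.3, 214.4]]
0.113 [[281.0, 215.3], [270.3, 213.3]]
0.115 [[281.0, 214.8], [270.3, 212.8]]
15.8 [0.5571 0.0161 0.0894] [-180.    -0.   -68.5] j [ 22.  17. -24.   0. -49.  -0.] F [1.6 0.3 0.3] open 0.0879
[0.0012 0.0006 0.0004] [-0.    -0.     0.008]
```

View pics/cmp2.png

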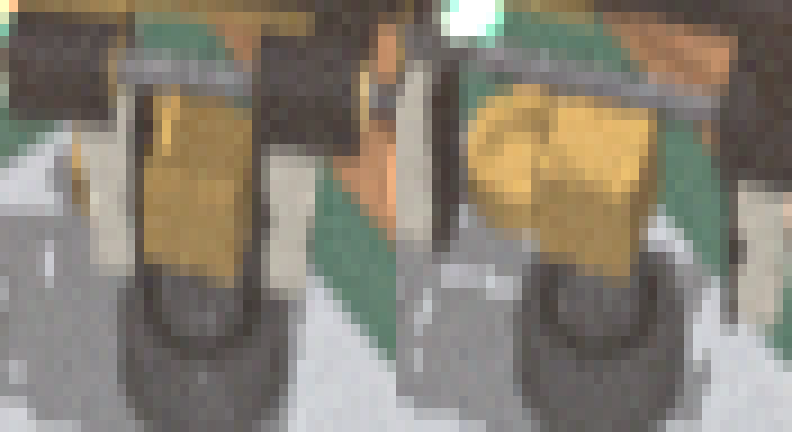

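Run:
```python
from h import *
def prof(f):
    im=cv2.imread(f).astype(float);s=(im[...,2]-im[...,0])/(im.sum(2)+1)  # chroma red-blue
    out={}
    for c in range(272,288):
        col=s[202:222,c];pk=np.median(col[3:8]);lo=np.median(col[15:18]);h=(pk+lo)/2
        i=next((i for i in range(5,19) if col[i]>=h>col[i+1]),None)
        out[c]=None if i is None else round(202+i+(col[i]-h)/(col[i]-col[i+1]),2)
    return out
for n in("side_full","r_1","r_2","r_3","r_5","r_14"):print(n,prof(f"pics/{n}.png"))
def pred(z,yaw):
    Q=R.from_euler('z',yaw,degrees=True)
    P=np.array([proj("side",np.array([.557,.0145,z])+Q.apply([a*.015,b*.015,-.014])) for a,b in((1,1),(1,-1),(-1,-1),(-1,1))])
    P=P[np.argsort(-P[:,1])][:3];P=P[np.argsort(P[:,0])]
    return np.interp(range(272,288),P[:,0],P[:,1]).round(2)
for y in(15,21,-17):
  for z in(.109,.115):print(y,z,pred(z,y))
```

```text
side_full {272: np.float64(210.46), 273: np.float64(212.04), 274: np.float64(213.27), 275: np.float64(214.45), 276: np.float64(215.59), 277: np.float64(216.21), 278: np.float64(215.54), 279: np.float64(215.31), 280: np.float64(214.32), 281: np.float64(214.06), 282: np.float64(213.35), 283: np.float64(213.39), 284: np.float64(212.14), 285: np.float64(210.87), 286: None, 287: None}
r_1 {272: np.float64(213.45), 273: np.float64(213.4), 274: np.float64(213.53), 275: np.float64(214.04), 276: np.float64(214.12), 277: np.float64(214.38), 278: np.float64(214.55), 279: np.float64(214.82), 280: np.float64(215.02), 281: np.float64(215.07), 282: np.float64(214.19), 283: np.float64(211.47), 284: np.float64(210.88), 285: np.float64(210.84), 286: np.float64(216.22), 287: np.float64(217.08)}
r_2 {272: np.float64(213.21), 273: np.float64(214.12), 274: np.float64(214.08), 275: np.float64(214.27), 276: np.float64(214.22), 277: np.float64(214.22), 278: np.float64(214.15), 279: np.float64(214.53), 280: np.float64(214.46), 281: np.float64(214.8), 282: np.float64(214.34), 283: np.float64(210.33), 284: np.f
[... 1334 characters left out ...]
215.79 216.06 216.33 216.61 215.24
 213.49 211.74 209.99 209.63 209.63 209.63]
15 0.115 [212.84 213.11 213.38 213.65 213.92 214.19 214.46 214.73 215.   213.62
 211.88 210.14 208.39 208.03 208.03 208.03]
21 0.109 [214.71 214.9  215.09 215.28 215.47 215.66 215.85 216.04 216.23 216.22
 213.73 211.24 209.14 209.14 209.14 209.14]
21 0.115 [213.11 213.3  213.49 213.68 213.87 214.05 214.24 214.43 214.62 214.59
 212.11 209.63 207.54 207.54 207.54 207.54]
-17 0.109 [213.36 214.31 215.26 216.21 217.01 216.5  215.98 215.47 214.96 214.45
 213.94 213.43 212.91 212.51 212.51 212.51]
-17 0.115 [211.79 212.74 213.68 214.63 215.38 214.87 214.37 213.86 213.35 212.84
 212.33 211.82 211.31 210.91 210.91 210.91]
```

The head is still high: the edge fit gives about 0.1147 m at bolt yaw about 19°, so the drop is close. I'll regrip loosely here, where the view is good, and go on.

Request:
carry_out:
  rows:
    - [0.0004, 0.0006, 0, 0, 0, 0]
    - [0.0004, 0.0006, 0, 0, 0, 0]
    - [0.0004, 0.0006, 0, 0, 0, 0]
    - [0.0004, 0.0006, 0, 0, 0, 0]
    - [0.0004, 0.0006, 0, 0, 0, 0]
    - [0.0004, 0.0006, 0, 0, 0, 0]
    - [0.0004, 0.0006, 0, 0, 0, -0.04]
    - [0.0004, 0.0006, 0, 0, 0, -0.08]
  grip: -0.25

```text
clock: 16.8
tool_pos: [0.5557, 0.0153, 0.089]
orientation: [179.9, 0.0, -64.1]
force: [-3.2, 0.6, 0.4]
opening: 0.0332
gripper_force: 1.4
```

```bash
cat > ed.py <<'E'
from h import *
import sys
from scipy.optimize import least_squares
def fit():
    o=telemetry.get_obs()
    for k in('clock','tool_pos','orientation','force','moment','opening','gripper_force'):print(np.round(o[k],3),end=' ')
    im=viewer.snapshot("side")[:,:,::-1];cv2.imwrite(f"pics/e_{sys.argv[1]}.png",im)
    im=im.astype(float);s=(im[...,2]-im[...,0])/(im.sum(2)+1);out=[]
    for c in range(273,282):
        col=s[202:222,c];h=(np.median(col[3:8])+np.median(col[15:18]))/2
        i=next((i for i in range(5,19) if col[i]>=h>col[i+1]),None)
        out.append(np.nan if i is None else round(202+i+(col[i]-h)/(col[i]-col[i+1]),2))
    print('\nedge',out)
    y=o['orientation'][2]
    for z in(.103,.109,.115):
        Q=R.from_euler('z',y,degrees=True)
        P=np.array([proj("side",np.array([.557,.0145,z])+Q.apply([a*.015,b*.015,-.014])) for a,b in((1,1),(1,-1),(-1,-1),(-1,1))])
        P=P[np.argsort(-P[:,1])][:3];P=P[np.argsort(P[:,0])]
        print(z,np.interp(range(273,282),P[:,0],P[:,1]).round(2))
fit()
E
python3 ed.py 0
```

```text
16.8 [0.556 0.015 0.089] [ 1.79894e+02  3.20000e-02 -6.40500e+01] [-3.186  0.582  0.401] [ 0.231  1.288 -0.064] 0.033 1.407 
edge [np.float64(214.79), np.float64(215.07), np.float64(215.4), np.float64(215.33), np.float64(215.52), np.float64(215.82), np.float64(216.06), np.float64(216.18), np.float64(216.17)]
0.103 [216.66 216.79 216.92 217.05 217.17 217.3  217.43 217.56 217.68]
0.109 [215.08 215.2  215.33 215.46 215.58 215.71 215.84 215.96 216.09]
0.115 [213.47 213.6  213.73 213.85 213.98 214.1  214.23 214.36 214.48]
```

The bolt has dropped: the edge rows now match a head middle at 0.109 m, with bolt yaw about 20° (gripper equivalent -70°). Now forward, still with the loose fingers.

Request:
carry_out:
  rows:
    - [0, 0, 0.001, 0, 0, 0.18]
    - [0, 0, 0.001, 0, 0, 0.36]
    - [0, 0, 0.001, 0, 0, 0.54]
    - [0, 0, 0.001, 0, 0, 0.72]
    - [0, 0, 0.001, 0, 0, 0.9]
    - [0, 0, 0.001, 0, 0, 1.08]
    - [0, 0, 0.001, 0, 0, 1.26]
    - [0, 0, 0.001, 0, 0, 1.44]

```text
clock: 17.85
tool_pos: [0.5558, 0.0154, 0.0879]
orientation: [180.0, -0.1, -147.0]
force: [-2.3, 0.9, -1.4]
opening: 0.0329
gripper_force: 1.0
```

```bash
python3 to.py .5563 .015 .087 -225
```

```text
17.85 [0.5558 0.0154 0.0879] [ 1.80e+02 -1.00e-01 -1.47e+02] j [ 22.  17. -25.  -0. -48. -79.] F [-2.3  0.9 -1.4] open 0.0329
[-0.0002 -0.0006  0.0009] [-0.    -0.002  1.361]
```

Request:
carry_out:
  rows:
    - [0, 0, 0.001, 0, 0, 0.18]
    - [0, 0, 0.001, 0, 0, 0.36]
    - [0, 0, 0.001, 0, 0, 0.54]
    - [0, 0, 0.001, 0, 0, 0.72]
    - [0, 0, 0.001, 0, 0, 0.9]
    - [0, 0, 0.001, 0, 0, 1.08]
    - [0, 0, 0.001, 0, 0, 1.26]
    - [0, 0, 0.001, 0, 0, 1.4]

```text
clock: 18.85
tool_pos: [0.5559, 0.015, 0.0869]
orientation: [-179.9, -0.0, 132.8]
force: [-0.8, -2.4, -1.3]
opening: 0.0328
gripper_force: 1.2
```

Request:
carry_out:
  rows:
    - [0, 0, 0, 0, 0, 0]
    - [0, 0, 0, 0, 0, 0]
    - [0, 0, 0, 0, 0, 0]

```text
clock: 19.23
tool_pos: [0.556, 0.0153, 0.087]
orientation: [-179.9, -0.0, 133.3]
force: [-3.5, -1.5, -1.1]
opening: 0.0329
gripper_force: 1.7
```

```bash
python3 ed.py 1; python3 to.py .5563 .015 .087 -225
```

```text
19.225 [0.556 0.015 0.087] [-1.79935e+02 -3.70000e-02  1.33257e+02] [-3.5   -1.546 -1.12 ] [-0.62   1.153  0.013] 0.033 1.682 
edge [np.float64(213.34), np.float64(216.26), np.float64(216.68), np.float64(216.49), np.float64(216.32), np.float64(216.21), np.float64(216.22), np.float64(216.15), np.float64(215.98)]
0.103 [217.49 217.41 217.33 217.24 217.16 217.07 216.99 216.9  216.82]
0.109 [215.9  215.81 215.73 215.64 215.56 215.48 215.39 215.31 215.22]
0.115 [214.29 214.2  214.12 214.03 213.95 213.87 213.78 213.7  213.62]
19.275 [0.556  0.0153 0.087 ] [-179.9   -0.   133.2] j [  22.   17.  -25.   -0.  -48. -158.] F [-3.2 -1.3 -1.5] open 0.0329
[-0.0004  0.      0.    ] [-0.001 -0.001 -0.031]
```

Head middle is about 0.106 m after about 157° forward, as expected. I'll release, swing back 270° and regrip.

Request:
carry_out:
  rows:
    - [0, 0, 0, 0, 0, 0]
    - [0, 0, 0, 0, 0, 0]
    - [0, 0, 0, 0, 0, 0]
    - [0, 0, 0, 0, 0, -0.18]
    - [0, 0, 0, 0, 0, -0.36]
    - [0, 0, 0, 0, 0, -0.54]
    - [0, 0, 0, 0, 0, -0.72]
    - [0, 0, 0, 0, 0, -0.9]
  grip: 1

```text
clock: 20.27
tool_pos: [0.5571, 0.0157, 0.0876]
orientation: [180.0, 0.0, -174.9]
force: [-0.3, -0.0, -0.8]
opening: 0.0875
gripper_force: 0.0
```

Request:
carry_out:
  rows:
    - [0, 0, 0, 0, 0, -0.18]
    - [0, 0, 0, 0, 0, -0.36]
    - [0, 0, 0, 0, 0, -0.54]
    - [0, 0, 0, 0, 0, -0.72]
    - [0, 0, 0, 0, 0, -0.9]
    - [0, 0, 0, 0, 0, -1.08]
    - [0, 0, 0, 0, 0, -1.26]
    - [0, 0, 0, 0, 0, -1.44]

```text
clock: 21.28
tool_pos: [0.5571, 0.0157, 0.0875]
orientation: [-180.0, 0.0, -92.4]
force: [-0.1, -0.1, 0.2]
opening: 0.0877
gripper_force: 0.0
```

Request:
carry_out:
  rows:
    - [0, 0, 0, 0, 0, -0.18]
    - [0, 0, 0, 0, 0, -0.36]
    - [0, 0, 0, 0, 0, -0.54]
    - [0, 0, 0, 0, 0, -0.72]
    - [0, 0, 0, 0, 0, -0.9]
    - [0, 0, 0, 0, 0, -1.08]
    - [0, 0, 0, 0, 0, -1.26]
    - [0, 0, 0, 0, 0, -1.44]

```text
clock: 22.28
tool_pos: [0.5571, 0.0157, 0.0876]
orientation: [-180.0, -0.0, -9.9]
force: [-0.3, -0.3, -0.8]
opening: 0.0876
gripper_force: 0.0
```

```bash
python3 to.py .5563 .015 .087 47
```

```text
22.275 [0.5571 0.0157 0.0876] [-180.    -0.    -9.9] j [ 22.  17. -25.   0. -48.  58.] F [-0.3 -0.3 -0.8] open 0.0876
[-0.0007  0.0008  0.0006] [ 0.    -0.001 -0.993]
```

Request:
carry_out:
  rows:
    - [-0.001, 0.0008, 0, 0, 0, -0.18]
    - [-0.001, 0.0008, 0, 0, 0, -0.36]
    - [-0.001, 0.0008, 0, 0, 0, -0.54]
    - [-0.001, 0.0008, 0, 0, 0, -0.72]
    - [-0.001, 0.0008, 0, 0, 0, -0.9]
    - [-0.001, 0.0008, 0, 0, 0, -1.0]
    - [-0.001, 0.0008, 0, 0, 0, -1.0]

```text
clock: 23.15
tool_pos: [0.5559, 0.015, 0.0875]
orientation: [180.0, -0.0, 47.0]
force: [0.0, -0.9, 0.1]
opening: 0.0877
gripper_force: 0.0
```

Request:
carry_out:
  rows:
    - [0, 0, 0, 0, 0, 0]
    - [0, 0, 0, 0, 0, 0]
    - [0, 0, 0, 0, 0, 0]
    - [0, 0, 0, 0, 0, 0]
    - [0, 0, 0, 0, 0, 0]
    - [0, 0, 0, 0, 0, 0]
    - [0, 0, 0, 0, 0, 0]
  grip: -0.25

```text
clock: 24.02
tool_pos: [0.5556, 0.0149, 0.0874]
orientation: [180.0, -0.0, 47.0]
force: [-0.4, -0.4, -0.4]
opening: 0.0331
gripper_force: 0.0
```

Request:
carry_out:
  rows:
    - [0, 0, 0, 0, 0, 0.18]
    - [0, 0, 0, 0, 0, 0.36]
    - [0, 0, 0, 0, 0, 0.54]
    - [0, 0, 0, 0, 0, 0.72]
    - [0, 0, 0, 0, 0, 0.9]
    - [0, 0, 0, 0, 0, 1.08]
    - [0, 0, 0, 0, 0, 1.26]
    - [0, 0, 0, 0, 0, 1.44]

```text
clock: 25.02
tool_pos: [0.5554, 0.0152, 0.0871]
orientation: [-180.0, 0.0, -35.8]
force: [0.6, 1.2, -1.3]
opening: 0.0328
gripper_force: 1.2
```

```bash
python3 to.py .5563 .015 .087 -164
```

```text
25.025 [0.5554 0.0152 0.0871] [-180.     0.   -35.8] j [ 22.  17. -25.  -0. -48.  32.] F [ 0.6  1.2 -1.3] open 0.0328
[ 0.0009 -0.0004  0.0001] [0.    0.    2.238]
```

Request:
carry_out:
  rows:
    - [0, 0, 0, 0, 0, 0.18]
    - [0, 0, 0, 0, 0, 0.36]
    - [0, 0, 0, 0, 0, 0.54]
    - [0, 0, 0, 0, 0, 0.72]
    - [0, 0, 0, 0, 0, 0.9]
    - [0, 0, 0, 0, 0, 1.08]
    - [0, 0, 0, 0, 0, 1.26]
    - [0, 0, 0, 0, 0, 1.44]

```text
clock: 26.02
tool_pos: [0.5549, 0.0148, 0.0869]
orientation: [179.9, -0.0, -118.3]
force: [-0.7, 0.7, -2.1]
opening: 0.0329
gripper_force: 1.4
```

Request:
carry_out:
  rows:
    - [0, 0, 0, 0, 0, 0.18]
    - [0, 0, 0, 0, 0, 0.36]
    - [0, 0, 0, 0, 0, 0.54]
    - [0, 0, 0, 0, 0, 0.68]
    - [0, 0, 0, 0, 0, 0.78]
    - [0, 0, 0, 0, 0, 0.78]

```text
clock: 26.78
tool_pos: [0.5552, 0.0151, 0.087]
orientation: [180.0, -0.0, -162.6]
force: [-1.0, 2.2, -0.7]
opening: 0.0328
gripper_force: 1.0
```

```bash
python3 ed.py 2; python3 to.py .5563 .015 .087 -164
```

```text
26.775 [0.555 0.015 0.087] [ 1.79980e+02 -3.70000e-02 -1.62616e+02] [-1.03   2.242 -0.674] [0.553 0.347 0.041] 0.033 0.978 
edge [np.float64(211.95), np.float64(211.55), np.float64(209.58), np.float64(212.84), np.float64(212.56), np.float64(213.22), np.float64(212.86), np.float64(210.92), np.float64(214.39)]
0.103 [216.36 216.6  216.84 217.08 217.32 217.56 217.8  218.04 217.16]
0.109 [214.78 215.02 215.26 215.49 215.73 215.97 216.21 216.45 215.55]
0.115 [213.18 213.42 213.66 213.89 214.13 214.37 214.6  214.84 213.92]
26.825 [0.5553 0.015  0.0871] [ 180.    -0.  -162.5] j [ 22.  17. -25.  -0. -48. -94.] F [-1.6  1.7 -2.6] open 0.0328
[-0.0009 -0.0003  0.0001] [ 0.    -0.     0.026]
```

Request:
carry_out:
  rows:
    - [0, 0, 0, 0, 0, 0.03]
    - [0, 0, 0, 0, 0, 0.03]
    - [0, 0, 0, 0, 0, 0.03]
    - [0, 0, 0, 0, 0, 0.03]
    - [0, 0, 0, 0, 0, 0.03]
    - [0, 0, 0, 0, 0, 0.03]
  grip: -0.6

```text
clock: 27.58
tool_pos: [0.5557, 0.0156, 0.0872]
orientation: [180.0, 0.0, -164.3]
force: [0.4, 5.0, -3.5]
opening: 0.0304
gripper_force: 29.0
```

Request:
carry_out:
  rows:
    - [0, 0, 0, 0, 0, 0]
    - [0, 0, 0, 0, 0, 0]
    - [0, 0, 0, 0, 0, 0]
    - [0, 0, 0, 0, 0, -0.18]
    - [0, 0, 0, 0, 0, -0.36]
    - [0, 0, 0, 0, 0, -0.54]
    - [0, 0, 0, 0, 0, -0.72]
    - [0, 0, 0, 0, 0, -0.9]
  grip: 1

```text
clock: 28.58
tool_pos: [0.5556, 0.0147, 0.0875]
orientation: [-180.0, -0.0, -112.5]
force: [0.1, 0.1, -0.2]
opening: 0.0876
gripper_force: 0.0
```

Request:
carry_out:
  rows:
    - [0, 0, 0, 0, 0, -0.18]
    - [0, 0, 0, 0, 0, -0.36]
    - [0, 0, 0, 0, 0, -0.54]
    - [0, 0, 0, 0, 0, -0.67]
    - [0, 0, 0, 0, 0, -0.67]

```text
clock: 29.2
tool_pos: [0.5556, 0.0148, 0.0875]
orientation: [-180.0, -0.0, -74.5]
force: [0.3, 0.1, -0.0]
opening: 0.0875
gripper_force: 0.0
```

```bash
python3 ed.py 3; python3 to.py .5563 .015 .085 -74
```

```text
29.2 [0.556 0.015 0.087] [-1.79995e+02 -8.00000e-03 -7.44630e+01] [ 0.251  0.06  -0.049] [ 0.022  0.115 -0.007] 0.087 0.0 
edge [np.float64(216.33), np.float64(216.12), np.float64(216.55), np.float64(216.67), np.float64(217.09), np.float64(217.05), np.float64(217.12), np.float64(217.24), np.float64(211.84)]
0.103 [216.31 216.57 216.84 217.1  217.37 217.63 217.9  218.16 216.92]
0.109 [214.72 214.99 215.25 215.51 215.78 216.04 216.31 216.57 215.31]
0.115 [213.13 213.39 213.65 213.92 214.18 214.44 214.7  214.96 213.68]
29.25 [0.5556 0.0148 0.0874] [-180.    -0.   -74.6] j [ 22.  17. -25.   0. -48.  -6.] F [-0.5  0.2  0.1] open 0.0877
[-0.     -0.0007  0.0024] [-0.   -0.   -0.01]
```

Head middle is about 0.104 m, consistent with one turn. Final firm grip follows.

Request:
carry_out:
  rows:
    - [-0.0005, -0.0004, 0.002, 0, 0, 0.01]
    - [-0.0005, -0.0004, 0.002, 0, 0, 0.01]
    - [-0.0005, -0.0004, 0.002, 0, 0, 0.01]
    - [-0.0005, -0.0004, 0.002, 0, 0, 0.01]
    - [-0.0005, -0.0004, 0.002, 0, 0, 0.01]
    - [-0.0005, -0.0004, 0.002, 0, 0, 0.01]
    - [-0.0005, -0.0004, 0.002, 0, 0, 0.01]
    - [-0.0005, -0.0004, 0.002, 0, 0, 0.01]
  grip: -0.6

```text
clock: 30.25
tool_pos: [0.5551, 0.0153, 0.0852]
orientation: [179.9, 0.0, -75.0]
force: [-3.9, 0.1, 2.3]
opening: 0.0306
gripper_force: 28.9
```

Request:
carry_out:
  rows:
    - [0, 0, 0, 0, 0, 0]
    - [0, 0, 0, 0, 0, 0]
    - [0, 0, 0, 0, 0, 0]

```text
clock: 30.62
tool_pos: [0.5551, 0.0153, 0.0852]
orientation: [179.9, 0.0, -75.0]
force: [-4.8, 0.7, 2.9]
opening: 0.0306
gripper_force: 28.9
```

```bash
python3 ed.py 4
python3 - <<'E'
from h import *
# clamp check: red pixels in the side picture vs. picture r_1 (latched)
f=lambda n:(lambda i:(i[...,2]>150)&(i[...,1]<90)&(i[...,0]<90))(cv2.imread(n)[200:260,220:260].astype(int))
for n in("pics/r_1.png","pics/e_4.png"):
    y,x=np.nonzero(f(n));print(len(x),x.mean(),y.mean(),y.min(),y.max())
E
```

```text
30.625 [0.555 0.015 0.085] [ 1.79925e+02  7.00000e-03 -7.50020e+01] [-4.803  0.732  2.949] [ 0.269  2.106 -0.019] 0.031 28.94 
edge [np.float64(216.3), np.float64(216.35), np.float64(216.8), np.float64(216.84), np.float64(217.29), np.float64(217.2), np.float64(217.37), np.float64(217.33), np.float64(217.47)]
0.103 [216.29 216.56 216.84 217.11 217.38 217.65 217.93 218.2  216.86]
0.109 [214.71 214.98 215.25 215.52 215.79 216.06 216.33 216.61 215.24]
0.115 [213.11 213.38 213.65 213.92 214.19 214.46 214.73 215.   213.62]
225 19.866666666666667 30.204444444444444 16 42
223 19.865470852017935 30.201793721973093 16 42
```

```bash
python3 -c "
from plant import workorder;print(workorder.close_job())"
```

```text
the job is handed in; nothing more can be done
None
```

The clamp is latched, and the bolt was turned back until it dropped, then forward about 365° to start it. I handed the job in at about 31 s, still gripping the bolt head (middle at about 0.1035 m); the verdict was not shown.

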